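# Set the air throttle valve two turns off its seat and hold it

### The arm

A 6-joint arm with a two-finger parallel gripper is mounted at the origin on a cart in front of the work surface, level with it; the furniture and walls round the work are solid. World frame = base frame: x ahead of the robot, y to its left, z up, the work surface at z = 0. Lengths are in m, angles in rad, forces in N, time in s.
With the tool pointing down it reaches from about 0.4 to 0.825 m from the base axis. Payload 7 kg.
Tool frame: the origin (TCP) lies at the very end of the fingers, on their centre line; the grasp point (between the pads) lies 19 mm behind it; z points along the fingers, y is the direction in which the jaws open and shut (so a half turn about z gives the same grasp; the last joint's range is limited). The gripper opens to 85 mm and grips with 20 to 120 N. Pads are 22 mm wide; open, the fingers measure 114 mm over their backs; the gripper's body (76 mm by 85 mm) begins 54 mm behind the grasp point. The pads swing forward as they close: fully open they stand 13 mm farther back than shut.
Start: joints at [1.513, 0.359, 0.012, 0, -1.224, -0.288], TCP at [0.229, 0.635, 0.208] pointing down, gripper open.
Joint ranges: [-3.07, 3.07], [-1.43, 2.12], [-1.02, 1.25], [-3.03, 1.67], [-3.05, -0], [-3.03, 3.03]. Speed limits (rad/s): [2.39, 2.39, 3.01, 3.14, 3.14, 3.14].

### API

Orientations are given as a rotation vector (axis times angle).
In Python, from plant import env, viewer gives the robot as it stands. The module is installed in compiled form; this text tells all that it offers.
- The arm moves only by the shell command python3 -m handwheel 'ROWS' [FORCE]. ROWS is text: rows parted by semicolons, each of 7 numbers parted by spaces: the turn, a rotation vector about the tool's x, y, z in units of 8 degrees (1.0 is 8 degrees), then the shift along the tool's x, y, z in units of 40 mm (1.0 is 40 mm), then the closure, from -1 (fully open) to 1 (shut). A call has 1 to 20 rows; each row shifts and turns the commanded pose from where the row before left it, along the tool's axes as they then stand; what a row does not reach is not made up. A row lasts 1/10 s, in which the tool goes at most 50 mm and 8.59 degrees, less where a joint would pass 70% of its speed; a pose out of reach is approached as far as the arm can. A call is refused whole if a number of a shift passes 1 or a number of a turn 1, either way. A call with a gripper value outside its range is refused whole. The fingers move at their own pace and stop on an object; FORCE is the grip in N (left out, the last holds). Time passes only in rows, so rows that do not move let the fingers close. It gives the time, the measured TCP pose, the force and the opening at its end, in the units of the state.
- env.get_state(): the state, without advancing time (a new reading comes with each control period).
- viewer.capture(name): name is "side" or "top" or "wrist"; returns a dict with "color" (384x512x3 uint8, blue, green, red), "K" (3x3 intrinsics, pixels), "R" (3x3) and "t" (3): a world point X has camera coordinates R X + t; the wrist camera has in their place "T_tool_cam" (4x4, takes a point from camera to tool coordinates, whose origin is the TCP and whose axes are the flange's). Camera axes: x right, y down, z forward; pixel columns grow to the right and rows downward; lengths in m; the calibration is good to about 2 mm. A picture is of the moment at which its call begins: read the wrist's pose just before it. There is no depth.
- env.job_done(): hands the job in, once; it reports no verdict.
The state is a dict: "time": time; "qpos": joint angles; "qvel": joint speeds; "tau": joint torques, N m; "ee_pos": TCP position; "ee_rot": TCP orientation; "contact_force": force on the tool from outside, world axes, zero at the start; "ft_torque": the same for the moment, N m; "gripper_width": opening from 0.0 (shut) to 1.0 (fully open).
Only numpy, scipy, OpenCV 4.12 (cv2) and the standard library are available. Lean on these libraries where they do the work, as an engineer would, in place of code of your own. Each camera call takes 0.05 s, during which the arm holds its last target. There are 200 camera calls.

### The job

The throttle valve screwed to the bench has lost its setting: put the loose red handwheel back on the valve's square stem so it sits right down on the collar, wind it clockwise until the valve shuts and comes up solid against its stop, then back it off anticlockwise by exactly two full turns. Finish still gripping the wheel's black handle, with the wheel fully down and standing still at that setting, so that I can nip up the gland nut without it creeping; leave the spanner, the tape roll and the tape measure where they lie.

Things in the scene. Friction and masses are not known exactly. Their poses are not given: they have to be found in the camera images.
- valve_rig: Plywood board (110 x 230 x 15 mm, long side along its y) fixed to the bench, with a brass globe valve in a copper pipe 38 mm above the bench and a small dial gauge (95 mm high, at y +88 mm) on one tail. Origin: on the bench, straight below the valve's stem; z up. On that axis: gland nut up to 94 mm, then the stem, whose collar top is 104 mm above the bench.
- stem_shoulder (a point): Centre of the stem collar's top, 104 mm above the bench, on the turning axis; the wheel rests on this collar (23 mm across). Above it: a steel square, 14 x 14 mm for 17 mm, then tapering to 7 x 7 mm at 23 mm. Turns with the stem; z up, x and y square to the flats, so the wheel fits at every quarter turn.
- valve_stem (a joint): Angle of the valve stem, rad: 0 = shut, solid stop; grows as the valve opens, anticlockwise seen from above; one turn = 6.283. 2.0 to 5.8 at the start, at most 37. Packing friction about 0.25 N m (4 to 5 N at the wheel's handle): it stays where it is left. The stem does not rise.
- handwheel: Loose red handwheel, 0.35 to 0.6 kg, 136 mm over the rim, lying hub-up. Origin: centre of its underside; z up through the hub, x to the black handle. Rim 16 mm high on a 60 mm radius; three spokes, 14 mm high, at 0 and +-120 degrees from x. Hub (lift it by this): round boss 30 mm across, 16 to 43 mm above the underside; open fingers placed along x would hit the handle.
- socket (a point): Mouth of the square socket in the wheel's underside, at the wheel's origin: 15 x 15 mm, 26 mm deep, its sides along the wheel's x and y (this point's axes are the wheel's). On the stem's square it has about 4 degrees of play either way, so on reversing the wheel turns some 8 degrees before the stem follows.
- wheel_grip: Black revolving handle standing on the wheel's rim: 22 mm across, 20 to 67 mm above the wheel's underside. It spins freely on its own upright bolt, so it can be gripped and carried round the circle without turning the hand. Origin: centre of its lower end, 60 mm from the wheel's axis.
- grip_centre (a point): Middle of the black handle, on the handle's axis: 60 mm from the wheel's axis along the wheel's x, 44 mm above the wheel's underside. Fixed to the wheel; its x points outwards from the wheel's axis.
- gland_spanner: Loose flat steel spanner, 180 mm long, 8 mm thick, behind the valve; leave it.
- tape_roll: Loose roll of cream masking tape, 113 mm across, 30 mm high; leave it. It and the handwheel may have changed places.
- tape_rule: Loose yellow tape measure, 36 x 79 x 66 mm; leave it.
Things that resemble listed ones, but are neither listed nor needed, are in the scene too. There is more than one size of the handwheel; the one meant has the size given above.

How it is judged:
On the way, in this order (a step that is already met when the one before it is completed fails the run):
1. the handwheel sits down on the stem's collar (z of handwheel in the frame of stem_shoulder between -0.003 and 0.003 m and horizontal distance between handwheel and stem_shoulder below 0.004 m and angle between handwheel's own z axis and vertical below 0.12 rad), for 0.2 s.
2. the valve is wound shut against its stop, with the wheel on the stem (value of joint valve_stem below 0.1 rad and z of handwheel in the frame of stem_shoulder between -0.003 and 0.008 m and horizontal distance between handwheel and stem_shoulder below 0.004 m and angle between handwheel's own z axis and vertical below 0.12 rad), for 0.15 s.
At the end, for the whole second after the job is handed in: The stem stands two turns open from its stop (12.57 rad, within 0.35 rad or 20 degrees), not moving; the handwheel is down on the collar (within 6 mm in height, 4 mm sideways, tilted less than 0.12 rad); the fingers still grip its black handle (more than 2 N) through the last second (value of joint valve_stem between 12.216 and 12.916 rad and velocity of joint valve_stem between -0.05 and 0.05 rad/s and z of handwheel in the frame of stem_shoulder between -0.003 and 0.006 m and horizontal distance between handwheel and stem_shoulder below 0.004 m and angle between handwheel's own z axis and vertical below 0.12 rad and linear speed of handwheel below 0.02 m/s and contact force between the fingers and wheel_grip above 2 N); the arm keeps its last pose, push and grip.
It fails at once if the spanner was shifted by more than 40 mm (distance of gland_spanner from where it was at the start of the episode above 0.04 m).
It fails at once if the tape roll was shifted by more than 40 mm (distance of tape_roll from where it was at the start of the episode above 0.04 m).
It fails at once if the tape measure was shifted by more than 40 mm (distance of tape_rule from where it was at the start of the episode above 0.04 m).
It also fails if it takes over 72 s, if anything falls off the work surface, if the arm or the gripper's body presses on something with over 40 N, if the wrist force passes 120 N, or if a joint passes its speed limit or range.

## Working session

There is one attempt and no reset: what is moved stays moved. The work goes in short steps, Python scripts to look and compute and a shell command to move; the robot and the scene stay as the last step left them, time stands still between calls to the robot, and variables do not carry over. Pictures are saved under pics/ and viewed, about 8 in all and at most 12, crops included, and the job is handed in when it is done.

```bash
mkdir -p pics
python3 - <<'E'
from plant import env, viewer
import cv2, numpy as np
s=env.get_state()
for k,v in s.items(): print(k,np.round(v,4))
for n in ("top","side"):
    c=viewer.capture(n); cv2.imwrite(f"pics/{n}0.png",c["color"]); print(n,c["K"].tolist(),np.round(c["R"],4).tolist(),np.round(c["t"],4).tolist())
a=[cv2.imread(f"pics/{n}0.png") for n in("top","side")]
E
```

```text
time 0.0
qpos [ 1.5131e+00  3.5940e-01  1.1000e-02 -3.0000e-04 -1.2241e+00 -2.8810e-01]
qvel [ 0.0007 -0.003   0.0005  0.0002 -0.0011 -0.0001]
tau [-3.00000e-04 -5.83324e+01  2.93427e+01  6.93660e+00 -6.00000e-03
  0.00000e+00]
ee_pos [0.2286 0.6345 0.2072]
ee_rot [ 3.0931e+00 -5.4030e-01 -2.0000e-04]
contact_force [-0.3924  0.2754 -0.2667]
ft_torque [ 0.0324 -0.0054  0.06  ]
gripper_width 0.9999
top [[433.8384926106218, 0.0, 256.3400944252265], [0.0, 433.8384926106218, 195.69200500327548], [0.0, 0.0, 1.0]] [[0.0132, -0.9997, 0.0187], [-0.9935, -0.0152, -0.1124], [0.1127, -0.0171, -0.9935]] [0.1522, 0.5573, 1.0584]
side [[478.6314961458464, 0.0, 264.4569172624038], [0.0, 478.6314961458464, 192.24778222790283], [0.0, 0.0, 1.0]] [[0.8821, 0.471, -0.0117], [0.4114, -0.7821, -0.4682], [-0.2297, 0.4081, -0.8836]] [-0.525, -0.0447, 1.3187]
```

View pics/top0.png

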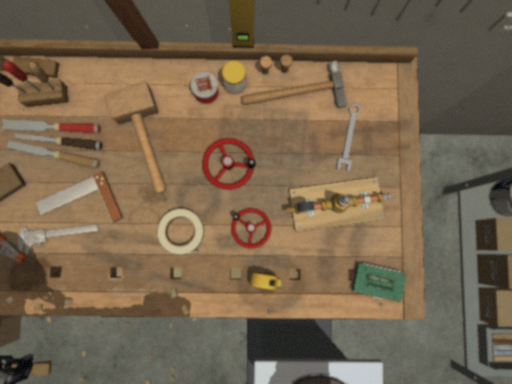

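View pics/side0.png

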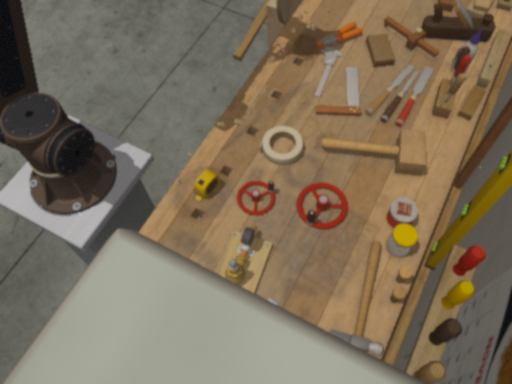

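Candidates, in top-view pixels: the large red wheel at (229,163), about 54 px across; the small red wheel at (251,228), about 40 px; the cream tape roll at (181,231), 46 px = 113 mm. That scale makes 136 mm about 56 px, so the large wheel is the one I want. The valve is at about (338,202) and the spanner at (348,137).

```bash
cat > h.py <<'E'
import numpy as np, cv2
from scipy.spatial.transform import Rotation as Rn
from plant import env, viewer
def cam(n,save=None):
    s=env.get_state(); c=viewer.capture(n)
    if n=="wrist":
        T=np.eye(4);T[:3,:3]=Rn.from_rotvec(s["ee_rot"]).as_matrix();T[:3,3]=s["ee_pos"]
        M=np.linalg.inv(T@c["T_tool_cam"]); c["R"],c["t"]=M[:3,:3],M[:3,3]
    if save: cv2.imwrite(save,c["color"])
    return c
def onplane(c,px,z):
    px=np.atleast_2d(px).astype(float)
    d=np.c_[px,np.ones(len(px))]@np.linalg.inv(c["K"]).T@c["R"]
    o=-c["R"].T@c["t"]
    return o+d*((z-o[2])/d[:,2])[:,None]
def proj(c,X):
    p=(c["R"]@np.atleast_2d(X).T).T+c["t"]; p=p@c["K"].T; return p[:,:2]/p[:,2:]
def redmask(c):
    h=cv2.cvtColor(c["color"],cv2.COLOR_BGR2HSV)
    return ((((h[...,0]<8)|(h[...,0]>172))&(h[...,1]>140)&(h[...,2]>60))*255).astype(np.uint8)
def tocmd(target,yaw_y=None):
    """shift needed in tool axes, units of 40 mm"""
    s=env.get_state(); R=Rn.from_rotvec(s["ee_rot"]).as_matrix()
    return R.T@(np.array(target)-s["ee_pos"])/.04
E
python3 - <<'E'
from h import *
for n,box in(("top",(190,130,280,260)),("side",(230,160,370,240))):
    c=cam(n); print(n,"centre",np.round(-c["R"].T@c["t"],3)); m=redmask(c); x0,y0,x1,y1=box
    k=np.zeros_like(m);k[y0:y1,x0:x1]=m[y0:y1,x0:x1]
    for q in cv2.findContours(k,cv2.RETR_EXTERNAL,cv2.CHAIN_APPROX_NONE)[0]:
        if len(q)<60: continue
        P=onplane(c,q[:,0],.012)[:,:2]; (e,r)=cv2.minEnclosingCircle(P.astype(np.float32)); print(np.round(e,4),round(r*2,4),len(q))
c=cam("top")
for nm,p,z in(("handle",(250,162),.045),("shandle",(235,215),.03),("stem",(340,203),.12),("board1",(289,185),.015),("board2",(297,231),.015),("b3",(384,217),.015),("b4",(377,178),.015),("tape",(181,231),.03),("rule",(266,282),.06),("spanner a",(356,107),.005),("sp b",(345,167),.005)):
    print(nm,np.round(onplane(c,p,z)[0],4))
im=c["color"]; a=cv2.resize(im[125:255,190:290],None,fx=5,fy=4.6,interpolation=cv2.INTER_CUBIC)[:600,:400]
a=cv2.resize(im[130:250,190:280],(400,533),interpolation=cv2.INTER_CUBIC)
b=cv2.resize(im[160:250,280:400],(400,300),interpolation=cv2.INTER_CUBIC)
c=cam("side"); d=cv2.resize(c["color"][210:300,200:300],(400,233),interpolation=cv2.INTER_CUBIC)
d=cv2.resize(c["color"][215:300,205:305],(400,233))
cv2.imwrite("pics/crop1.png",np.hstack([a,np.vstack([b,d])]))
E
```

```text
top centre [0.432 0.179 1.111]
[0.4751 0.173 ] 0.1017 115
[0.6401 0.2334] 0.1356 223
side centre [ 0.784 -0.326  1.138]
[0.642  0.2313] 0.1353 254
[0.4786 0.1705] 0.1026 153
handle [0.6377 0.1773 0.045 ]
shandle [0.5058 0.2127 0.03  ]
stem [ 0.5308 -0.0314  0.12  ]
board1 [0.5855 0.0768 0.015 ]
board2 [0.4686 0.056  0.015 ]
b3 [ 0.5072 -0.1656  0.015 ]
b4 [ 0.6072 -0.1496  0.015 ]
tape [0.4642 0.3456 0.03  ]
rule [0.3447 0.1348 0.06  ]
spanner a [ 0.7975 -0.1003  0.005 ]
sp b [ 0.6364 -0.0696  0.005 ]
```

View pics/crop1.png

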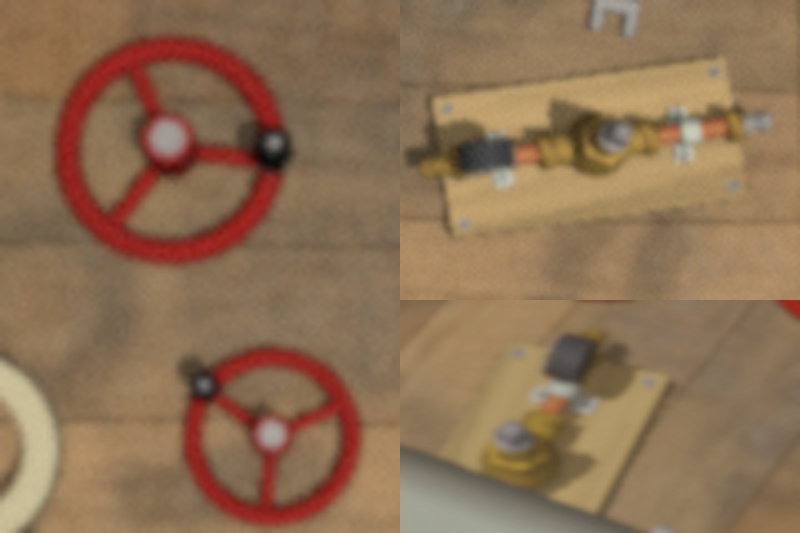

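The crop confirms the 136 mm wheel at (0.641, 0.232) with its handle pointing about −y; the other is 102 mm. The stem square is at about (0.53, −0.03). Before moving I'll check the grey object in the side view and where the wrist camera sits.

Run:
```python
from h import *
c=cam("side"); t=cam("top")
for p in((125,232),(125,300),(260,384),(260,310),(400,384)):
    for z in (.3,.5,.6,.7,.8,.9): 
        X=onplane(c,p,z)[0]; print(p,np.round(X,2),np.round(proj(t,X)[0]),end=' | ')
    print()
w=cam("wrist"); print(np.round(w["T_tool_cam"],3).tolist(),w["K"][0,0],w["K"][:2,2])
```

```text
(125, 232) [ 0.37 -0.14  0.3 ] [418. 280.] | (125, 232) [ 0.47 -0.18  0.5 ] [503. 221.] | (125, 232) [ 0.52 -0.21  0.6 ] [567. 177.] | (125, 232) [ 0.57 -0.23  0.7 ] [659. 112.] | (125, 232) [ 0.62 -0.25  0.8 ] [803.  12.] | (125, 232) [ 0.67 -0.27  0.9 ] [1057. -164.] | 
(125, 300) [ 0.45 -0.25  0.3 ] [474. 239.] | (125, 300) [ 0.53 -0.26  0.5 ] [556. 181.] | (125, 300) [ 0.57 -0.27  0.6 ] [620. 137.] | (125, 300) [ 0.61 -0.28  0.7 ] [711.  74.] | (125, 300) [ 0.65 -0.29  0.8 ] [852. -24.] | (125, 300) [ 0.69 -0.3   0.9 ] [1101. -198.] | 
(260, 384) [ 0.73 -0.26  0.3 ] [473.  96.] | (260, 384) [ 0.74 -0.27  0.5 ] [552.  42.] | (260, 384) [ 0.75 -0.28  0.6 ] [613.   0.] | (260, 384) [ 0.75 -0.29  0.7 ] [701. -60.] | (260, 384) [ 0.76 -0.3   0.8 ] [ 837. -152.] | (260, 384) [ 0.77 -0.31  0.9 ] [1078. -317.] | 
(260, 310) [ 0.67 -0.15  0.3 ] [419. 124.] | (260, 310) [ 0.7  -0.19  0.5 ] [500.  69.] | (260, 310) [ 0.71 -0.21  0.6 ] [562.  26.] | (260, 310) [ 0.72 -0.23  0.7 ] [651. -34.] | (260, 310) [ 0.74 -0.25  0.8 ] [ 789. -128.] | (260, 310) [ 0.75 -0.28  0.9 ] [1033. -294.] | 
(400, 384) [ 0.93 -0.15  0.3 ] [415.  -3.] | (400, 384) [ 0.89 -0.19  0.5 ] [493. -55.] | (400, 384) [ 0.88 -0.21  0.6 ] [553. -95.] | (400, 384) [ 0.86 -0.23  0.7 ] [ 639. -152.] | (400, 384) [ 0.84 -0.25  0.8 ] [ 773. -242.] | (400, 384) [ 0.83 -0.28  0.9 ] [1010. -400.] | 
[[-0.0, -0.953, -0.303, 0.078], [1.0, -0.0, 0.0, -0.001], [-0.0, -0.303, 0.953, -0.166], [0.0, 0.0, 0.0, 1.0]] 286.1373731530076 [251.21403099 187.33121909]
```

The grey object lies above z≈0.5 at y<−0.19, so I'll stay low and out of that area. First I go over the stem to read its angle.

```bash
python3 -m handwheel '0 0 0 .4 .4 0 -1;0 0 0 .766 .82 0 -1;0 0 0 .766 .82 0 -1;0 0 0 .766 .82 0 -1;0 0 0 .766 .82 0 -1;0 0 0 .766 .82 0 -1;0 0 0 .766 .82 0 -1;0 0 0 .766 .82 0 -1;0 0 0 .766 .82 0 -1;0 0 0 .766 .82 0 -1;0 0 0 .766 .82 0 -1;0 0 0 .766 .82 0 -1;0 0 0 .766 .82 0 -1;0 0 0 .766 .82 0 -1;0 0 0 .766 .82 0 -1;0 0 0 .766 .82 0 -1;0 0 0 .366 .42 .3 -1;0 0 0 0 0 .5 -1;0 0 0 0 0 .2 -1;0 0 0 0 0 0 -1'
python3 - <<'E'
from h import *
w=cam("wrist","pics/w1.png"); print(np.round(proj(w,[[.531,-.032,.127],[.531,-.032,.104]])))
u,v=proj(w,[[.531,-.032,.127]])[0].astype(int); u0,v0=max(u-60,0),max(v-50,0); cv2.imwrite("pics/w1c.png",cv2.resize(w["color"][v0:v0+90,u0:u0+120],None,fx=6,fy=6,interpolation=cv2.INTER_CUBIC)); print(u0,v0)
np.savez("w1.npz",**{k:w[k] for k in("color","K","R","t")})
E
```

```text
time: 2.45
ee_pos: [0.5113, -0.025, 0.1671]
ee_rot: [3.094, -0.54, -0.003]
contact_force: [0.4, -0.7, 0.4]
gripper_width: 1.0
[[252. 176.]
 [252. 169.]]
192 126
```

View pics/w1c.png

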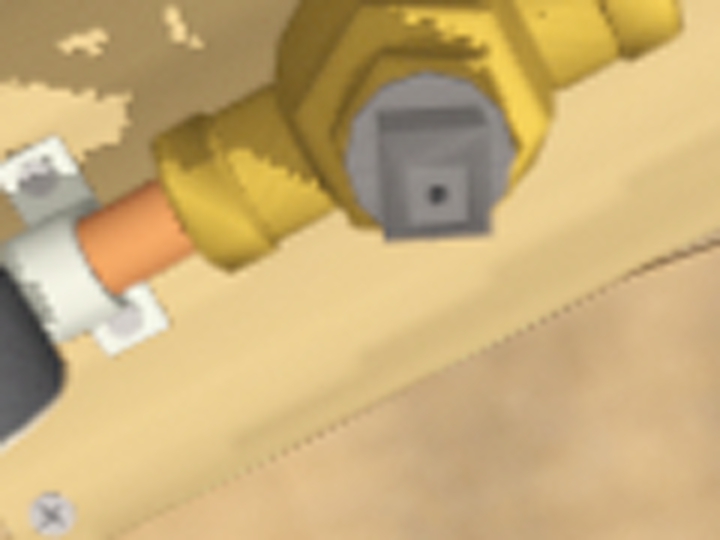

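Stem tip centre is at crop (437,193), i.e. image (264.8,158.2). The small tip square's corners are near crop (408,167), (467,165), (469,220) and (410,222). The square's lower edge runs from (386,240) to (490,235).

Run:
```python
from h import *
c=np.load("w1.npz"); f=lambda p,z:onplane(c,np.atleast_2d(p)/6+[192,126]-.4,z)[:,:2]
print("tip",f((437,193),.127),"collar",f((430,157),.104))
q=f([(408,167),(467,165),(469,220),(410,222)],.127); print(np.round(q,4),q.mean(0))
for k in range(4):
    d=q[(k+1)%4]-q[k]; print(np.linalg.norm(d),np.degrees(np.arctan2(d[1],d[0]))%90)
e=f([(386,240),(490,235)],.121); d=e[1]-e[0]; print(np.linalg.norm(d),np.degrees(np.arctan2(d[1],d[0]))%90)
im=c["color"]; g=cv2.cvtColor(im,cv2.COLOR_BGR2GRAY)
cr=im[140:172,244:280]; cv2.imwrite("pics/w1d.png",cv2.resize(cr,None,fx=18,fy=18,interpolation=cv2.INTER_CUBIC))
# collar circle: gray (low saturation) pixels
h=cv2.cvtColor(im,cv2.COLOR_BGR2HSV); m=((h[...,1]<60)*255).astype(np.uint8); k=np.zeros_like(m);k[130:172,244:285]=m[130:172,244:285]
q=max(cv2.findContours(k,cv2.RETR_EXTERNAL,cv2.CHAIN_APPROX_NONE)[0],key=len)[:,0]
P=onplane(c,q,.104)[:,:2]; up=P[q[:,1]<150]; A=np.c_[2*up,np.ones(len(up))]; s=np.linalg.lstsq(A,(up**2).sum(1),rcond=None)[0]; print("collar fit",s[:2],np.sqrt(s[2]+s[:2]@s[:2])*2)
```

```text
tip [[ 0.5412373  -0.04518593]] collar [[ 0.54129828 -0.04532066]]
[[ 0.5455 -0.0429]
 [ 0.5433 -0.0497]
 [ 0.5367 -0.0478]
 [ 0.539  -0.0409]] [ 0.54110091 -0.04533201]
0.007144176600493774 72.12258167725469
0.006809559704986463 73.34361484624347
0.00721531584828541 72.13918313946151
0.006810505785218466 72.74488361338798
0.01313441680996953 72.9759379529294
collar fit [ 0.5418359  -0.04528824] 0.02090792147147304
```

View pics/w1d.png

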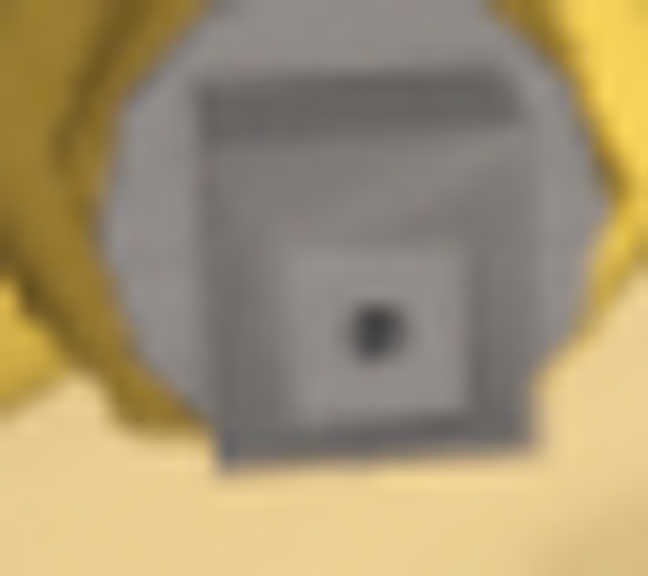

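The stem is at (0.5413, −0.0453) with its flats at −17.5° modulo 90°. The 7 mm tip size and the board centroid both agree. Next, over the wheel.

```bash
python3 -m handwheel '0 0 0 .05 -.4 0 -1;0 0 0 .1 -.8 0 -1;0 0 0 .1 -.8 0 -1;0 0 0 .1 -.8 0 -1;0 0 0 .1 -.8 0 -1;0 0 0 .1 -.8 0 -1;0 0 0 .1 -.8 0 -1;0 0 0 .1 -.8 0 -1;0 0 0 .1 -.8 0 -1;0 0 0 .1 -.8 0 -1;0 0 1 .02 -.35 0 -1;0 0 1 0 0 0 -1;0 0 1 0 0 0 -1;0 0 1 0 0 0 -1;0 0 1 0 0 0 -1;0 0 1 0 0 .2 -1;0 0 1 0 0 .2 -1;0 0 1 0 0 .2 -1;0 0 1 0 0 .2 -1;0 0 .1 0 0 .2 -1'
python3 - <<'E'
from h import *
w=cam("wrist","pics/w2.png"); np.savez("w2.npz",**{k:w[k] for k in("color","K","R","t")})
s=env.get_state(); R=Rn.from_rotvec(s["ee_rot"]).as_matrix(); print(s["ee_pos"],np.degrees(np.arctan2(R[1,0],R[0,0])),s["qpos"])
print(proj(w,[[.641,.232,.043],[.6377,.1723,.067]]))
E
```

```text
time: 4.5
ee_pos: [0.6566, 0.263, 0.1288]
ee_rot: [-2.168, 2.271, -0.001]
contact_force: [0.7, 0.4, -0.7]
gripper_width: 1.001
[0.65579726 0.26240514 0.12694866] -92.4887398302431 [ 6.55409362e-01  4.62909094e-01 -1.58523213e-02 -3.87917174e-04
 -1.09264246e+00 -6.98667509e-01]
[[267.95822155 149.82514025]
 [271.83508265  75.53008972]]
```

View pics/w2.png

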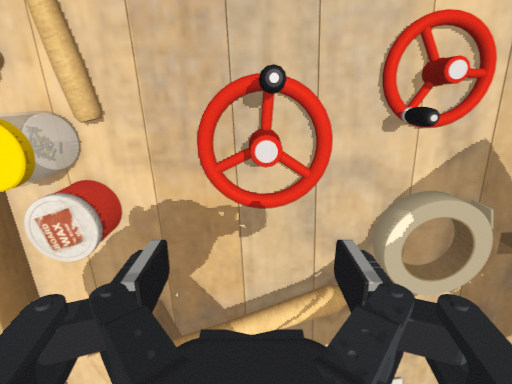

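In the wrist view the hub cap is at (266,150) and the handle top at (272,77). The small wheel is at upper right (440,68), the tape roll at (433,245), and a wax tin at (72,222).

Run:
```python
from h import *
c=dict(np.load("w2.npz")); h=cv2.cvtColor(c["color"],cv2.COLOR_BGR2HSV)
m=np.zeros((384,512),np.uint8); m[130:170,245:288]=((h[...,1]<70)&(h[...,2]>150))[130:170,245:288]
M=cv2.moments(m,True); cap=np.array([M["m10"],M["m01"]])/M["m00"]; print("cap",cap,M["m00"])
r=np.zeros((384,512),np.uint8); r[60:215,190:340]=redmask(c)[60:215,190:340]
q=max(cv2.findContours(r,cv2.RETR_EXTERNAL,cv2.CHAIN_APPROX_NONE)[0],key=len)[:,0]; q=q[q[:,1]>110]
P=onplane(c,q,.010)[:,:2]; s=np.linalg.lstsq(np.c_[2*P,np.ones(len(P))],(P**2).sum(1),rcond=None)[0]; print("rim",s[:2],2*np.sqrt(s[2]+s[:2]@s[:2]))
hub=onplane(c,cap,.043)[0]; 
k=np.zeros((384,512),np.uint8); k[58:98,254:292]=(h[...,2]<75)[58:98,254:292]; 
cn=max(cv2.findContours(k,cv2.RETR_EXTERNAL,cv2.CHAIN_APPROX_NONE)[0],key=len)
print("handle blob",cv2.minEnclosingCircle(cn)); 
hd=onplane(c,(272.5,76.5),.067)[0]; d=(hd-hub)[:2]
print(hub,hd,np.linalg.norm(d),np.degrees(np.arctan2(d[1],d[0])))
s=env.get_state();print(s["ee_pos"],tocmd([hub[0],hub[1],.06]))
```

```text
cap [266.03580563 151.2455243 ] 391.0
rim [0.64581034 0.24207353] 0.11583284976365646
handle blob ((271.8500061035156, 78.56666564941406), 14.458436012268066)
[0.64273764 0.23318831 0.043     ] [0.63722394 0.17299464 0.067     ] 0.06044566842396316 -95.23364557784926
[0.65579726 0.26240514 0.12694866] [0.74369627 0.29331592 1.67401292]
```

```bash
python3 -m handwheel '0 0 .33 .37 .16 0 -1;0 0 0 .38 .16 0 -1;0 0 0 0 0 .5 -1;0 0 0 0 0 .8 -1;0 0 0 0 0 .7 -1;0 0 0 0 0 .4 -1;0 0 0 0 0 .25 -1;0 0 0 0 0 0 -1' 40
python3 - <<'E'
from h import *
s=env.get_state(); print(s["ee_pos"],s["contact_force"],tocmd([.6418,.233,.019]))
w=cam("wrist"); cv2.imwrite("pics/w3.png",w["color"])
E
```

```text
time: 5.35
ee_pos: [0.641, 0.2323, 0.0211]
ee_rot: [2.119, -2.317, -0.0]
contact_force: [-0.9, -0.2, -0.6]
gripper_width: 0.998
[0.64104315 0.2322539  0.02106068] [-0.8672874  -0.20074801 -0.59687771] [-0.02032455 -0.01725852  0.05146838]
```

View pics/w3.png

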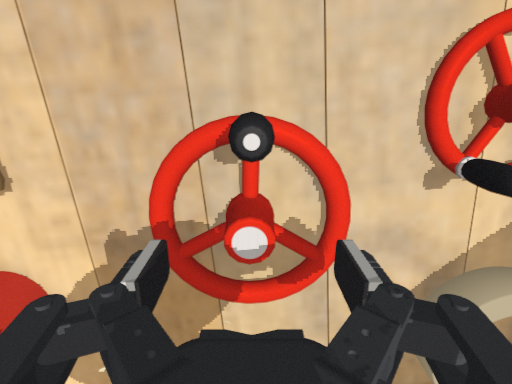

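The hub sits centred between the fingers at (250,240), with the handle straight ahead at (252,135). I'll close and lift.

```bash
python3 -m handwheel '0 0 0 0 0 .05 1;0 0 0 0 0 0 1;0 0 0 0 0 0 1;0 0 0 0 0 0 1;0 0 0 0 0 0 1;0 0 0 0 0 0 1;0 0 0 0 0 0 1;0 0 0 0 0 0 1' 60; python3 -m handwheel '0 0 0 0 0 -.2 1;0 0 0 0 0 -.6 1;0 0 0 0 0 -.8 1;0 0 0 0 0 -.8 1;0 0 0 0 0 -.8 1;0 0 0 0 0 -.6 1;0 0 0 0 0 -.2 1;0 0 0 0 0 0 1'
python3 - <<'E'
from h import *
s=env.get_state(); R=Rn.from_rotvec(s["ee_rot"]).as_matrix(); print(s["ee_pos"],s["contact_force"],s["ft_torque"],s["gripper_width"],np.degrees(np.arctan2(R[1,0],R[0,0])))
w=cam("wrist"); cv2.imwrite("pics/w4.png",w["color"])
E
```

```text
time: 6.2
ee_pos: [0.6417, 0.2321, 0.0202]
ee_rot: [-2.117, 2.321, -0.0]
contact_force: [0.4, 0.3, 0.5]
gripper_width: 0.004
time: 7.0
ee_pos: [0.6422, 0.2324, 0.1819]
ee_rot: [-2.115, 2.319, -0.001]
contact_force: [0.2, -0.6, -0.0]
gripper_width: -0.0
[0.64216466 0.23244133 0.18189193] [ 0.17177362 -0.57440622 -0.03044378] [-0.01916109  0.0055371  -0.03557772] -0.0001559660656114798 -95.25285926381544
```

View pics/w4.png

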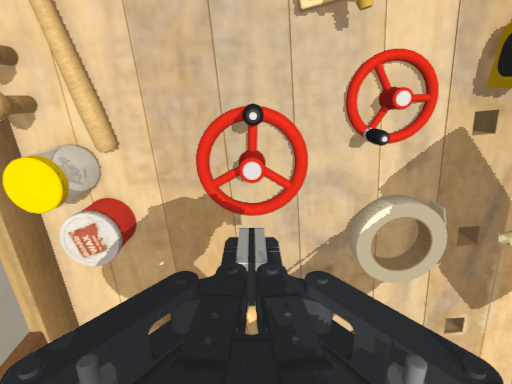

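The fingers shut on nothing: width is 0, though the wheel hasn't moved and is still directly below. The tips must have slipped off the top of the boss, because partly closed they stand farther back than TCP. I'll retry about 9 mm deeper and close in stages.

```bash
python3 -m handwheel '0 0 0 0 0 0 -1;0 0 0 0 0 .3 -1;0 0 0 0 0 .6 -1;0 0 0 0 0 .7 -1;0 0 0 0 0 .7 -1;0 0 0 0 0 .7 -1;0 0 0 0 0 .6 -1;0 0 0 0 0 .4 0;0 0 0 0 0 .25 0;0 0 0 0 0 0 0;0 0 0 0 0 0 0;0 0 0 0 0 0 0'
python3 -m handwheel '0 0 0 0 0 0 .3;0 0 0 0 0 0 .3'; python3 -m handwheel '0 0 0 0 0 0 .5;0 0 0 0 0 0 .5;0 0 0 0 0 0 .5'
python3 - <<'E'
from h import *
s=env.get_state(); print(s["ee_pos"],s["contact_force"],s["ft_torque"],s["gripper_width"])
w=cam("wrist"); cv2.imwrite("pics/w5.png",w["color"])
E
```

```text
time: 8.25
ee_pos: [0.6422, 0.2324, 0.011]
ee_rot: [-2.116, 2.32, -0.001]
contact_force: [-0.7, 0.5, 0.3]
gripper_width: 0.499
time: 8.45
ee_pos: [0.6423, 0.2324, 0.0111]
ee_rot: [-2.116, 2.319, -0.001]
contact_force: [1.4, -0.1, 1.0]
gripper_width: 0.348
time: 8.75
ee_pos: [0.6424, 0.2325, 0.0115]
ee_rot: [-2.116, 2.319, -0.001]
contact_force: [-0.8, -0.1, 5.5]
gripper_width: 0.316
[0.64236053 0.23246765 0.01145842] [-0.76105074 -0.06769061  5.4890266 ] [-0.02353611  0.19865422 -0.0811022 ] 0.3160988649421676
```

View pics/w5.png

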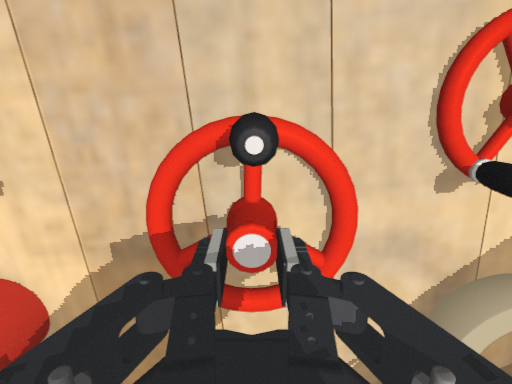

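Now the pads bear on the boss (width 0.316, hub at (251,250) between them). I'll firm up the grip and lift a little.

```bash
python3 -m handwheel '0 0 0 0 0 0 1;0 0 0 0 0 0 1;0 0 0 0 0 0 1;0 0 0 0 0 0 1' 60;  python3 -m handwheel '0 0 0 0 0 -.2 1;0 0 0 0 0 -.4 1;0 0 0 0 0 -.4 1;0 0 0 0 0 0 1;0 0 0 0 0 0 1'
python3 - <<'E'
from h import *
s=env.get_state(); print(s["ee_pos"],s["contact_force"],s["ft_torque"],s["gripper_width"])
E
```

```text
time: 9.2
ee_pos: [0.6424, 0.2325, 0.0115]
ee_rot: [-2.116, 2.319, -0.001]
contact_force: [-2.1, -0.0, 5.4]
gripper_width: 0.318
time: 9.7
ee_pos: [0.641, 0.232, 0.0497]
ee_rot: [2.117, -2.321, -0.001]
contact_force: [-0.3, -0.3, -4.7]
gripper_width: 0.314
[0.64104265 0.23200186 0.04965964] [-0.33306425 -0.25212262 -4.67575199] [ 0.03446112  0.03935029 -0.04250975] 0.31376728618720257
```

It's lifted; 4.7 N means about 0.48 kg. Carrying it to hover over the stem and turning to −107.5°.

```bash
python3 -m handwheel '0 0 0 0 0 -.4 1;0 0 0 0 0 -.7 1;0 0 0 0 0 -.7 1;0 0 0 .2 .05 -.7 1;0 0 0 .5 .12 -.5 1;0 0 0 .7 .18 0 1;0 0 0 .7 .18 0 1;0 0 0 .7 .18 0 1;0 0 0 .7 .18 0 1;0 0 0 .7 .18 0 1;0 0 0 .7 .18 0 1;0 0 0 .7 .18 0 1;0 0 0 .7 .18 0 1;0 0 0 .5 .15 0 1;0 0 0 .33 .1 0 1;0 0 .5 0 0 0 1;0 0 .5 0 0 0 1;0 0 .53 0 0 0 1;0 0 0 0 0 0 1;0 0 0 0 0 0 1'
cat > meas.py <<'E'
from h import *
s=env.get_state(); R=Rn.from_rotvec(s["ee_rot"]).as_matrix(); print(s["ee_pos"],s["contact_force"],s["gripper_width"],"yaw",np.degrees(np.arctan2(R[1,0],R[0,0])))
w=cam("wrist","pics/m_%.2f.png"%s["time"]); h=cv2.cvtColor(w["color"],cv2.COLOR_BGR2HSV)
zu=s["ee_pos"][2]-.0115
def blob(px,r,cond):
    m=np.zeros((384,512),np.uint8); u,v=np.round(px).astype(int); m[v-r:v+r,u-r:u+r]=cond[v-r:v+r,u-r:u+r]
    q=max(cv2.findContours(m,cv2.RETR_EXTERNAL,cv2.CHAIN_APPROX_NONE)[0],key=len); M=cv2.moments(m,True); return np.array([M["m10"],M["m01"]])/M["m00"],M["m00"]
T=lambda x,z:s["ee_pos"]+R@np.array([x,0,0])+[0,0,z-.0115]
white=(h[...,1]<60)&(h[...,2]>120)
hub,a=blob(proj(w,T(0,.043))[0],24,white); hd,b=blob(proj(w,T(.06,.067))[0],16,white)
H=onplane(w,hub,zu+.043)[0]; D=onplane(w,hd,zu+.067)[0]; d=(D-H)[:2]
print("px",hub,a,hd,b,"\nhub",H,"handle",D,"len",np.linalg.norm(d),"wheel yaw",np.degrees(np.arctan2(d[1],d[0])))
print("to stem (tool units)",tocmd(s["ee_pos"]+np.r_[np.array([.5413,-.0453])-H[:2],0]))
E
python3 meas.py
```

```text
time: 11.7
ee_pos: [0.5412, -0.0449, 0.1695]
ee_rot: [1.86, -2.531, -0.001]
contact_force: [0.4, 0.3, -5.5]
gripper_width: 0.311
[ 0.54116682 -0.04492528  0.16953988] [ 0.43247483  0.31112714 -5.53324922] 0.3110479610597831 yaw -107.36282056709261
px [251.48481781 250.30668016] 988.0 [253.75524476 143.38111888] 286.0 
hub [ 0.54162126 -0.04413444  0.20103988] handle [ 0.52285352 -0.10139543  0.22503988] len 0.06025818824008818 wheel yaw -108.14696247861907
to stem (tool units) [0.03021467 0.00014299 0.00307663]
```

The wheel is centred to about 1 mm, yaw −108.1°, against a stem at −107.5° with ±4° of play. Lowering, and watching the force.

```bash
python3 -m handwheel '0 0 -.05 .015 0 .2 1;0 0 0 0 0 .3 1;0 0 0 0 0 .2 1;0 0 0 0 0 .1 1;0 0 0 0 0 0 1;0 0 0 0 0 0 1'; python3 -m handwheel '0 0 0 0 0 .1 1;0 0 0 0 0 .1 1;0 0 0 0 0 0 1;0 0 0 0 0 0 1'
```

```text
time: 12.35
ee_pos: [0.5414, -0.0457, 0.1381]
ee_rot: [1.867, -2.527, 0.0]
contact_force: [0.3, 0.7, -3.6]
gripper_width: 0.313
time: 12.75
ee_pos: [0.5409, -0.0458, 0.1298]
ee_rot: [1.866, -2.527, -0.0]
contact_force: [-0.8, -0.4, -5.2]
gripper_width: 0.311
```

```bash
python3 -m handwheel '0 0 0 0 0 .1 1;0 0 0 0 0 .1 1;0 0 0 0 0 .1 1;0 0 0 0 0 0 1;0 0 0 0 0 0 1';python3 -m handwheel '0 0 0 0 0 .05 1;0 0 0 0 0 .05 1;0 0 0 0 0 0 1;0 0 0 0 0 0 1'; python3 meas.py
```

```text
time: 13.25
ee_pos: [0.541, -0.0457, 0.1178]
ee_rot: [1.866, -2.526, -0.0]
contact_force: [-1.0, -2.6, -5.6]
gripper_width: 0.312
time: 13.65
ee_pos: [0.5413, -0.0458, 0.1153]
ee_rot: [-1.867, 2.526, -0.001]
contact_force: [-4.6, -0.4, 5.7]
gripper_width: 0.315
[ 0.54126809 -0.04581505  0.11526571] [-4.59507652 -0.37826528  5.65000381] 0.3150119763041855 yaw -107.06673625961098
px [251.48977505 250.44785276] 978.0 [253.4137931  145.15862069] 290.0 
hub [ 0.54169575 -0.0449334   0.14676571] handle [ 0.52349023 -0.1017483   0.17076571] len 0.05966049149406316 wheel yaw -107.76730781769704
to stem (tool units) [1.05780972e-02 7.02969463e-03 6.23346324e-06]
```

It has seated: the force reversed to +5.7 N at TCP z 0.115. Releasing, lifting and going to the handle.

```bash
python3 -m handwheel '0 0 0 0 0 0 0;0 0 0 0 0 0 0;0 0 0 0 0 0 0;0 0 0 0 0 -.3 0;0 0 0 0 0 -.6 0;0 0 0 0 0 -.6 0;0 0 0 0 0 -.4 0;0 0 0 .3 0 0 0;0 0 0 .6 0 0 0;0 0 0 .5 0 0 0;0 0 0 .1 0 0 0;0 0 0 0 0 0 0'
cat > meas2.py <<'E'
from h import *
s=env.get_state(); R=Rn.from_rotvec(s["ee_rot"]).as_matrix(); print(s["ee_pos"],s["contact_force"],s["gripper_width"],"yaw",np.degrees(np.arctan2(R[1,0],R[0,0])))
w=cam("wrist","pics/m2_%.2f.png"%s["time"]); h=cv2.cvtColor(w["color"],cv2.COLOR_BGR2HSV); white=((h[...,1]<60)&(h[...,2]>120))
for X,z,r in(([.5413,-.0453,.147],.147,22),([.5233,-.1025,.171],.171,14)):
    u,v=np.round(proj(w,X)[0]).astype(int); m=np.zeros((384,512),np.uint8); m[max(v-r,0):v+r,u-r:u+r]=white[max(v-r,0):v+r,u-r:u+r]; M=cv2.moments(m,True)
    if M["m00"]: p=np.array([M["m10"],M["m01"]])/M["m00"]; print((u,v),p,M["m00"],onplane(w,p,z)[0])
print(tocmd([.5233,-.1025,.124]))
E
python3 meas2.py
```

```text
time: 14.9
ee_pos: [0.5233, -0.1037, 0.1901]
ee_rot: [-1.865, 2.528, 0.0]
contact_force: [-0.1, -0.3, 0.2]
gripper_width: 0.498
[ 0.52328548 -0.10373631  0.19012938] [-0.11000101 -0.25167892  0.24854582] 0.4981669467088498 yaw -107.1734342519187
(np.int64(252), np.int64(268)) [253.06542056 269.69158879] 428.0 [ 0.54055039 -0.04373985  0.147     ]
(np.int64(252), np.int64(213)) [252.5952381  213.67857143] 84.0 [ 0.52306957 -0.10228491  0.171     ]
[-0.01537583  0.01224902  1.65333407]
```

```bash
ls pics | grep m2_; cp pics/m2_*.png pics/look.png
```

```text
m2_14.90.png
```

View pics/look.png

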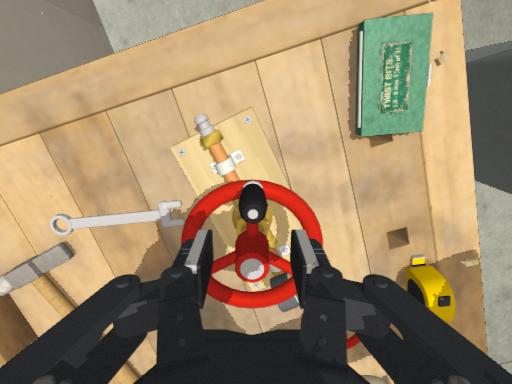

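The wheel sits level on the stem, with the handle at (252,213) between the fingers and the spanner and tape measure clear. Descending and gripping.

```bash
python3 -m handwheel '0 0 0 -.02 0 .3 0;0 0 0 0 0 .6 0;0 0 0 0 0 .5 0;0 0 0 0 0 .25 0;0 0 0 0 0 0 .3;0 0 0 0 0 0 .3;0 0 0 0 0 0 1;0 0 0 0 0 0 1;0 0 0 0 0 0 1;0 0 0 0 0 0 1' 60
python3 - <<'E'
from h import *
s=env.get_state(); R=Rn.from_rotvec(s["ee_rot"]).as_matrix(); d=s["ee_pos"][:2]-[.5413,-.0453]
a0=np.degrees(np.arctan2(d[1],d[0])); print(s["ee_pos"],np.linalg.norm(d),a0,s["contact_force"],s["gripper_width"])
# cranking table, tool units, clockwise 20 deg steps from start direction a0
def tab(sgn,a0,n=18,st=20):
    for k in range(n):
        p=[.06*np.array([np.cos(t),np.sin(t),0]) for t in np.radians([a0+sgn*st*k,a0+sgn*st*(k+1)])]
        x=R.T@(p[1]-p[0])/.04; print(k,"%.3f %.3f"%(x[0],x[1]))
tab(-1,a0)
E
```

```text
time: 15.95
ee_pos: [0.5243, -0.1023, 0.1247]
ee_rot: [-1.866, 2.526, -0.001]
contact_force: [0.6, -0.3, 1.1]
gripper_width: 0.221
[ 0.52425113 -0.10230114  0.12469634] 0.05949616387216443 -106.6517686537421 [ 0.60932812 -0.25922974  1.13905784] 0.22111173909984325
0 -0.087 0.514
1 -0.257 0.453
2 -0.396 0.338
3 -0.488 0.182
4 -0.521 0.004
5 -0.491 -0.174
6 -0.402 -0.332
7 -0.264 -0.449
8 -0.094 -0.512
9 0.087 -0.514
10 0.257 -0.453
11 0.396 -0.338
12 0.488 -0.182
13 0.521 -0.004
14 0.491 0.174
15 0.402 0.332
16 0.264 0.449
17 0.094 0.512
```

Gripped: radius 59.5 mm, width 0.22. Winding clockwise, the first 100° in 20° steps.

```bash
cat > ang.py <<'E'
from h import *
s=env.get_state(); R=Rn.from_rotvec(s["ee_rot"]).as_matrix(); d=R.T@(s["ee_pos"]-[.5413,-.0453,0]); f=R.T@s["contact_force"]; r=np.linalg.norm(d[:2])
print("t %.2f"%s["time"],"theta(cw) %.1f"%(np.degrees(np.arctan2(d[1],d[0]))%360),"r %.4f"%r,"z %.4f"%s["ee_pos"][2],"Ftan(cw) %.1f Frad %.1f Fz %.1f"%(f[1]*d[0]/r-f[0]*d[1]/r,f[:2]@d[:2]/r,s["contact_force"][2]),"w %.3f"%s["gripper_width"],np.round(s["qpos"],2))
E
python3 ang.py
python3 -m handwheel '0 0 0 -.045 .257 0 1;0 0 0 -.045 .256 0 1;0 0 0 -.26 .451 0 1;0 0 0 -.399 .335 0 1;0 0 0 -.49 .178 0 1;0 0 0 -.521 0 0 1' >/dev/null; python3 ang.py
```

```text
t 15.95 theta(cw) 359.4 r 0.0595 z 0.1247 Ftan(cw) -0.7 Frad 0.1 Fz 1.1 w 0.221 [ 0.17  0.2  -0.42  0.   -0.96 -0.47]
t 16.55 theta(cw) 99.5 r 0.0608 z 0.1251 Ftan(cw) -5.2 Frad -6.0 Fz 2.1 w 0.222 [ 0.37  0.12 -0.51  0.   -0.94 -0.67]
```

```bash
python3 -m handwheel '0 0 0 -.253 -.068 0 1;0 0 0 -.237 -.11 0 1' >/dev/null; python3 ang.py
```

```text
t 16.75 theta(cw) 119.7 r 0.0611 z 0.1247 Ftan(cw) -6.2 Frad 3.7 Fz 9.9 w 0.221 [ 0.39  0.15 -0.48 -0.   -0.94 -0.69]
```

```bash
python3 -m handwheel '0 0 0 -.214 -.15 0 1;0 0 0 -.185 -.185 0 1' >/dev/null; python3 ang.py
```

```text
t 16.95 theta(cw) 139.8 r 0.0612 z 0.1247 Ftan(cw) -4.2 Frad 4.7 Fz 7.7 w 0.218 [ 0.4   0.17 -0.45 -0.   -0.95 -0.7 ]
```

```bash
python3 -m handwheel '0 0 0 -.15 -.214 0 1;0 0 0 -.11 -.237 0 1' >/dev/null; python3 ang.py
```

```text
t 17.15 theta(cw) 160.1 r 0.0613 z 0.1247 Ftan(cw) -3.4 Frad 3.2 Fz 5.9 w 0.221 [ 0.39  0.21 -0.4  -0.   -0.96 -0.69]
```

```bash
python3 -m handwheel '0 0 0 -.068 -.253 0 1;0 0 0 -.023 -.26 0 1' >/dev/null; python3 ang.py
```

```text
t 17.35 theta(cw) 171.9 r 0.0615 z 0.1232 Ftan(cw) -42.9 Frad 25.8 Fz 30.7 w 0.222 [ 0.38  0.24 -0.36 -0.01 -0.98 -0.67]
```

```bash
python3 -m handwheel '0 0 0 .023 -.26 0 1;0 0 0 .068 -.253 0 1' >/dev/null; python3 ang.py
```

```text
t 17.55 theta(cw) 188.3 r 0.0611 z 0.1233 Ftan(cw) -52.6 Frad 22.0 Fz 31.7 w 0.222 [ 0.35  0.27 -0.32 -0.01 -0.99 -0.64]
```

Force rose sharply at about 165–172°, but the hand moved on to 188°. I'll back off a step and look.

```bash
python3 -m handwheel '0 0 0 -.068 .253 0 1;0 0 0 0 0 0 1' >/dev/null; python3 ang.py
python3 - <<'E'
from h import *
s=env.get_state(); R=Rn.from_rotvec(s["ee_rot"]).as_matrix(); print(np.round(R,3))
w=cam("wrist","pics/w6.png"); t=cam("top"); sd=cam("side")
a=cv2.resize(w["color"],(512,384)); b=cv2.resize(t["color"][150:260,270:400],(288,244),interpolation=cv2.INTER_CUBIC)
c=cv2.resize(sd["color"][190:300,180:310],(288,244),interpolation=cv2.INTER_CUBIC)
b=np.vstack([b,c]); o=np.zeros((488,800,3),np.uint8); o[:384,:512]=a; o[:,512:]=b; cv2.imwrite("pics/look2.png",o)
E
```

```text
t 17.75 theta(cw) 185.8 r 0.0611 z 0.1243 Ftan(cw) -24.2 Frad 9.7 Fz 16.7 w 0.216 [ 0.36  0.25 -0.34 -0.   -0.98 -0.66]
[[-0.294 -0.956 -0.004]
 [-0.956  0.294  0.003]
 [-0.001  0.005 -1.   ]]
```

View pics/look2.png

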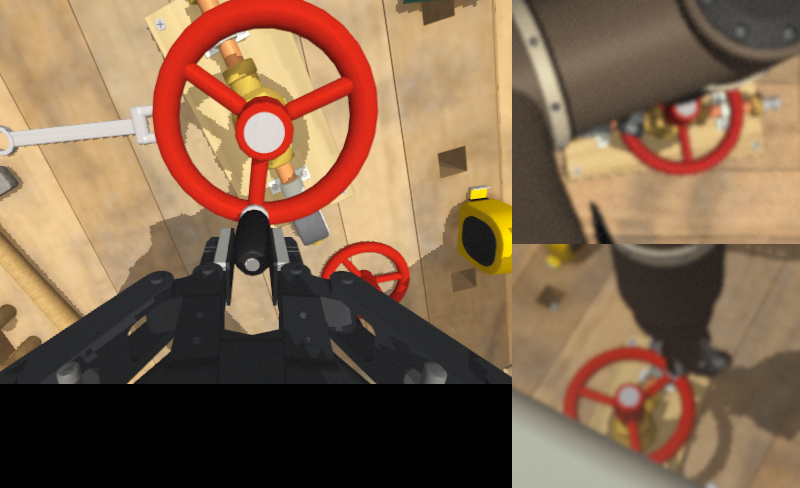

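The handle is still gripped and the wheel is on the stem, hub cap at (264,132), spokes meeting the rim at (190,72) and (350,88). I'll compute the wheel's yaw and position from those.

```bash
python3 ang.py
python3 - <<'E'
from h import *
w=cam("wrist"); h=cv2.cvtColor(w["color"],cv2.COLOR_BGR2HSV); white=((h[...,1]<60)&(h[...,2]>120))
s=env.get_state(); R=Rn.from_rotvec(s["ee_rot"]).as_matrix()
print("stem cap expected px",proj(w,[.5413,-.0453,.147]))
m=np.zeros((384,512),np.uint8); m[108:158,238:292]=white[108:158,238:292]; M=cv2.moments(m,True); p=np.array([M["m10"],M["m01"]])/M["m00"]; H=onplane(w,p,.147)[0]; print("cap",p,M["m00"],H)
for q in((190,72),(350,88)):
    d=R.T@(onplane(w,q,.116)[0]-[.5413,-.0453,0]); print("spoke theta",np.degrees(np.arctan2(d[1],d[0]))%360, np.linalg.norm(d[:2]))
d=R.T@(onplane(w,(253,265),.171)[0]-[.5413,-.0453,0]); print("handle theta",np.degrees(np.arctan2(d[1],d[0]))%360,np.linalg.norm(d[:2]))
r=redmask(w); r[225:]=0; q=max(cv2.findContours(r,cv2.RETR_EXTERNAL,cv2.CHAIN_APPROX_NONE)[0],key=len)[:,0]; q=q[(q[:,1]>2)&(q[:,1]<195)]
for z in(.108,.112,.116):
    P=onplane(w,q,z)[:,:2]; l=np.linalg.lstsq(np.c_[2*P,np.ones(len(P))],(P**2).sum(1),rcond=None)[0]; rr=np.sqrt(l[2]+l[:2]@l[:2]); print("rim",z,l[:2],2*rr,"res",np.std(np.linalg.norm(P-l[:2],axis=1)))
E
```

```text
t 17.90 theta(cw) 184.7 r 0.0612 z 0.1242 Ftan(cw) -25.6 Frad 10.5 Fz 17.2 w 0.224 [ 0.36  0.25 -0.34 -0.01 -0.98 -0.66]
stem cap expected px [[264.10327949 130.23711645]]
cap [262.09937402 132.13849765] 1278.0 [ 0.54250383 -0.04470369  0.147     ]
spoke theta 305.8300182944005 0.049132598645031195
spoke theta 68.49600488307478 0.055252135251112104
handle theta 184.20378907484306 0.06104828831150648
rim 0.108 [ 0.53990607 -0.04545743] 0.13814015739654034 res 0.0001850287058926879
rim 0.112 [ 0.53998589 -0.04583838] 0.13509696436546442 res 0.0001809525698947808
rim 0.116 [ 0.5400657  -0.04621934] 0.1320537713344035 res 0.00017687643389687483
```

From the image the wheel is at about 186°, level and centred, so it really did turn. Next I separate the stop from a jam: unload 20°, read, reload, read.

```bash
python3 -m handwheel '0 0 0 -.023 .26 0 1;0 0 0 0 0 0 1' >/dev/null; python3 ang.py; python3 -m handwheel '0 0 0 .023 .26 0 1;0 0 0 0 0 0 1;0 0 0 0 0 0 1' >/dev/null; python3 ang.py; python3 -m handwheel '0 0 0 -.023 -.26 0 1;0 0 0 .023 -.26 0 1;0 0 0 0 0 0 1;0 0 0 0 0 0 1' >/dev/null; python3 ang.py
```

```text
t 18.15 theta(cw) 175.2 r 0.0612 z 0.1242 Ftan(cw) -25.8 Frad 14.4 Fz 21.3 w 0.221 [ 0.38  0.24 -0.36 -0.01 -0.97 -0.67]
t 18.45 theta(cw) 167.0 r 0.0613 z 0.1246 Ftan(cw) -15.3 Frad 9.7 Fz 15.3 w 0.219 [ 0.39  0.22 -0.38 -0.   -0.97 -0.68]
t 18.85 theta(cw) 183.0 r 0.0614 z 0.1239 Ftan(cw) -29.6 Frad 13.6 Fz 20.5 w 0.217 [ 0.36  0.25 -0.34 -0.01 -0.98 -0.66]
```

The resistance is elastic and repeatable (15 N at 167°, 30 N at 183°, 53 N at 188°), like a stop with some give. Unloading in steps to find the zero and the play.

```bash
python3 -m handwheel '0 0 0 -.023 .26 0 1;0 0 0 .023 .26 0 1;0 0 0 0 0 0 1;0 0 0 0 0 0 1;0 0 0 0 0 0 1' >/dev/null; python3 ang.py; python3 -m handwheel '0 0 0 .034 .127 0 1;0 0 0 0 0 0 1;0 0 0 0 0 0 1' >/dev/null; python3 ang.py; python3 -m handwheel '0 0 0 .034 .126 0 1;0 0 0 0 0 0 1;0 0 0 0 0 0 1' >/dev/null; python3 ang.py;  python3 -m handwheel '0 0 0 .055 .119 0 1;0 0 0 0 0 0 1;0 0 0 0 0 0 1' >/dev/null; python3 ang.py;python3 -m handwheel '0 0 0 .055 .118 0 1;0 0 0 0 0 0 1;0 0 0 0 0 0 1' >/dev/null; python3 ang.py;python3 -m handwheel '0 0 0 .075 .107 0 1;0 0 0 0 0 0 1;0 0 0 0 0 0 1' >/dev/null; python3 ang.py
```

```text
t 19.35 theta(cw) 166.8 r 0.0614 z 0.1245 Ftan(cw) -15.5 Frad 10.2 Fz 14.3 w 0.221 [ 0.39  0.22 -0.38 -0.   -0.97 -0.68]
t 19.65 theta(cw) 164.6 r 0.0612 z 0.1250 Ftan(cw) -7.3 Frad 6.9 Fz 10.4 w 0.219 [ 0.39  0.21 -0.39 -0.   -0.96 -0.69]
t 19.95 theta(cw) 161.1 r 0.0611 z 0.1252 Ftan(cw) -3.0 Frad 3.2 Fz 7.5 w 0.222 [ 0.39  0.21 -0.4  -0.   -0.96 -0.69]
t 20.25 theta(cw) 156.8 r 0.0607 z 0.1254 Ftan(cw) 0.4 Frad 3.0 Fz 7.2 w 0.223 [ 0.39  0.2  -0.41  0.   -0.95 -0.69]
t 20.55 theta(cw) 152.4 r 0.0607 z 0.1255 Ftan(cw) 1.5 Frad 3.5 Fz 6.1 w 0.220 [ 0.4   0.19 -0.43  0.   -0.95 -0.7 ]
t 20.85 theta(cw) 148.7 r 0.0605 z 0.1259 Ftan(cw) 2.3 Frad 2.9 Fz 7.4 w 0.220 [ 0.4   0.18 -0.43  0.   -0.95 -0.7 ]
```

The zero is clear: the stop just touches at wheel θ≈161°, and the play runs to about 153°. Driven anticlockwise, stem = 0 is at θ≈153°, so the target is two turns back to θ≈153°. Commanded θ is now 145°; winding back.

```bash
python3 -m handwheel '0 0 0 .184 .184 0 1;0 0 0 .184 .184 0 1;0 0 0 .472 .22 0 1;0 0 0 .519 .045 0 1;0 0 0 .503 -.135 0 1;0 0 0 .427 -.299 0 1;0 0 0 .299 -.427 0 1;0 0 0 .135 -.503 0 1;0 0 0 -.045 -.519 0 1;0 0 0 -.22 -.472 0 1' >/dev/null; python3 ang.py
```

```text
t 21.85 theta(cw) 325.3 r 0.0613 z 0.1249 Ftan(cw) 3.7 Frad -5.2 Fz 5.2 w 0.222 [ 0.16  0.26 -0.34  0.   -0.98 -0.46]
```

Smooth (θ=325°, 3.7 N, which is packing friction). On with the rest of turn one.

```bash
python3 -m handwheel '0 0 0 -.368 -.368 0 1;0 0 0 -.472 -.22 0 1;0 0 0 -.519 -.045 0 1;0 0 0 -.503 .135 0 1;0 0 0 -.427 .299 0 1;0 0 0 -.299 .427 0 1;0 0 0 -.135 .503 0 1;0 0 0 .045 .519 0 1;0 0 0 .22 .472 0 1' >/dev/null; python3 ang.py
```

```text
t 22.75 theta(cw) 149.1 r 0.0607 z 0.1259 Ftan(cw) 6.8 Frad -4.5 Fz 2.9 w 0.217 [ 0.4   0.18 -0.44  0.   -0.95 -0.7 ]
```

```bash
python3 -m handwheel '0 0 0 .368 .368 0 1;0 0 0 .472 .22 0 1;0 0 0 .519 .045 0 1;0 0 0 .503 -.135 0 1;0 0 0 .427 -.299 0 1;0 0 0 .299 -.427 0 1;0 0 0 .135 -.503 0 1;0 0 0 -.045 -.519 0 1;0 0 0 -.22 -.472 0 1' >/dev/null; python3 ang.py
```

```text
t 23.65 theta(cw) 325.2 r 0.0613 z 0.1249 Ftan(cw) 3.9 Frad -5.9 Fz 5.1 w 0.216 [ 0.16  0.26 -0.34  0.   -0.98 -0.46]
```

```bash
python3 -m handwheel '0 0 0 -.368 -.368 0 1;0 0 0 -.472 -.22 0 1;0 0 0 -.519 -.045 0 1;0 0 0 -.503 .135 0 1;0 0 0 -.427 .299 0 1;0 0 0 -.299 .427 0 1;0 0 0 -.135 .503 0 1' >/dev/null; python3 ang.py
```

```text
t 24.35 theta(cw) 187.1 r 0.0614 z 0.1251 Ftan(cw) 5.7 Frad -5.1 Fz 2.5 w 0.221 [ 0.37  0.25 -0.35  0.   -0.97 -0.66]
```

```bash
python3 -m handwheel '0 0 0 0 .26 0 1;0 0 0 .045 .257 0 1;0 0 0 .089 .246 0 1;0 0 0 .048 .093 0 1;0 0 0 0 0 0 1;0 0 0 0 0 0 1;0 0 0 0 0 0 1;0 0 0 0 0 0 1;0 0 0 0 0 0 1' >/dev/null; python3 ang.py
python3 - <<'E'
from h import *
w=cam("wrist","pics/w7.png"); s=env.get_state(); R=Rn.from_rotvec(s["ee_rot"]).as_matrix()
r=redmask(w); r[225:]=0; q=max(cv2.findContours(r,cv2.RETR_EXTERNAL,cv2.CHAIN_APPROX_NONE)[0],key=len)[:,0]; q=q[(q[:,1]>2)&(q[:,1]<190)&(q[:,0]>2)&(q[:,0]<509)]
for z in(.108,.112):
    P=onplane(w,q,z)[:,:2]; l=np.linalg.lstsq(np.c_[2*P,np.ones(len(P))],(P**2).sum(1),rcond=None)[0]; print("rim",z,l[:2],2*np.sqrt(l[2]+l[:2]@l[:2]))
print("cap exp",proj(w,[.5413,-.0453,.147]),s["qvel"])
E
```

```text
t 25.25 theta(cw) 153.1 r 0.0609 z 0.1254 Ftan(cw) 0.2 Frad 6.1 Fz 9.6 w 0.222 [ 0.4   0.19 -0.42 -0.   -0.95 -0.69]
rim 0.108 [ 0.54184639 -0.04535679] 0.1380869058413751
rim 0.112 [ 0.54110123 -0.04565755] 0.1350643004825554
cap exp [[196.42527156 143.70363574]] [-2.64738747e-05  6.38399556e-04  4.17041535e-04 -1.78589378e-03
  6.95015970e-04  9.78030611e-04]
```

View pics/w7.png

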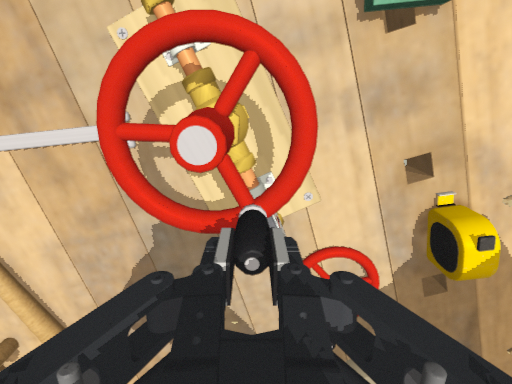

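The wheel is level with its cap at (197,145), against a predicted (196,144). The handle is gripped, θ=153.1°, and nothing is moving. Handing in.

```bash
python3 -c "
from plant import env
print(env.job_done())"; python3 ang.py
```

```text
the job is handed in; nothing more can be done
None
the job is handed in; nothing more can be done
```

I handed the job in with the wheel on the stem, wound shut and backed off two turns, and the hand still gripping the black handle. The hand-in gives no verdict. The stem angle is inferred from the hand's position, not read directly.

**What I did**
- I picked the 136 mm wheel, not the 102 mm one.
- The first grip on the hub closed on nothing, without moving the wheel. The second, 9 mm deeper, held.
- I seated the wheel on the collar, gripped the handle and wound it clockwise to the stop. Then I found the play and wound it back two turns.

**Last checks, at 25.25 s**
- **Setting:** the handle was at 153.1° on my scale, against a target of 153°. I put the uncertainty at about ±5° for finding the stop, plus up to 8° of play, within your ±20°.
- **Wheel:** level, centred within about 1 mm and fully down, judged from its apparent size. Joint speeds were practically zero.
- **Grip:** the fingers were holding at the handle's width with 60 N commanded. I did not measure the contact force itself.
- **Other items:** I took no position measurements of the spanner, tape roll or tape measure afterwards, but I never touched them. The last view shows the tape measure and part of the spanner, but not the tape roll.

**What disagreed:** the stop was springy, not solid. I pushed past first contact at about 161° to about 188°, at 53 N sideways on the handle (about 65 N in all). When unloaded the wheel came back to 161°, so I took that as the shut position.

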